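Charge the cocoa-butter pressure pot

TASK

Two pressure pots for the cocoa-butter spray guns are bolted to this chocolate-room bench; one is charged (its indicator pin stands fully out of the lid), the other is not (its pin is still low). With your fingertips, press the black pump plunger of the uncharged pot all the way down and let it spring right back up, again and again, until its indicator pin has come out fully too, as far as the other pot's, then let go with the plunger up. Do not touch either pin or press the charged pot's plunger, and leave everything else on the bench where it stands.

Things in the scene. Friction and masses are not known exactly. Their poses are not given: they have to be found in the camera images.
- pot_1: the pot to be pumped: upright round steel pressure pot bolted to the bench (it cannot move), vessel 120 mm across, base flange 156 mm across, top of the lid 130 mm above the bench. Origin: centre of its underside, on the plunger's axis; z up; its x axis points from the plunger to the indicator pin. Which pot stands left and which right varies
- pot_2: the pot that is already charged: the same make and the same frame as pot_1, bolted down. Its pin stands fully out (30 mm) and does not move
- plunger_1_top (a point): centre of the flat top of pot_1's pump plunger: a black round knob, 44 mm across and 14 mm thick on a 16 mm stem; 180 mm above the bench at rest, 156 mm when fully down. It moves with the plunger
- plunger_1 (a joint): how far pot_1's plunger is pressed straight down, in m: 0 = up at rest, 0.024 = fully down on its hard stop. Its spring pushes back with about 5 N at the top and 13 N at the bottom and returns it in under half a second
- indicator_1: pot_1's indicator pin: upright brass pin, 10 mm across with a round flat head 16 mm across and 5 mm thick, in the lid 46 mm from the plunger's axis along pot_1's x axis. Origin: centre of its flat top, 140 mm above the bench when fully in, 170 mm when fully out. Not to be touched
- pin_1 (a joint): how far pot_1's pin stands out, in m: starts at 0 to 0.014; fully out = 0.029 to 0.030. Each full stroke of the plunger (to the stop, then released right up) raises it 6 mm on the way down, by about 11, 17 and 23 mm to 29 mm (the first may give less or more): 3 to 5 strokes. It stays by itself. Strokes under about 20 mm raise it no further; extra strokes do no harm
- plunger_2_top (a point): centre of the top of pot_2's plunger, the same knob and height as pot_1's; not to be pressed
- plunger_2 (a joint): how far pot_2's plunger is pressed, in m: 0 = up
- indicator_2: pot_2's indicator pin, fully out; origin: centre of its top, 170 mm above the bench. Not to be touched
- flavour_bottle: small amber glass bottle, 32 mm across, 85 mm tall, standing between the two pots; origin: centre of its underside. A bystander
- butter_jar: clear screw-top jar, 64 mm across, 75 mm tall, on the robot's side of the pots; origin: centre of its underside. A bystander
- steel_bowl: steel bowl, 130 mm across, 55 mm tall, to the right; origin: centre of its underside. A bystander
- measure_cup: steel cup, 72 mm across, 80 mm tall, to the left; origin: centre of its underside. A bystander
- palette_knife: palette knife 240 mm long lying flat beyond the pots; origin: centre of its underside. A bystander
- mould_brush: brush 200 mm long lying flat near the robot on the right; origin: centre of its underside. A bystander
- praline_mould: pale praline mould, 135 x 275 x 24 mm, lying flat beyond the pots; origin: centre of its underside. A bystander

How it is judged:
By the outcome, as a careful person would: the job done as asked, in the order asked, and still so for the second after the job is handed in, with the robot touching nothing.
It also fails if it takes over 48 s, if anything falls off the work surface, if the arm or the gripper's body presses on something with over 40 N, if the wrist force passes 120 N, or if a joint passes its speed limit or range.

ROBOT

A 6-joint arm with a two-finger parallel gripper is mounted at the origin on the work surface. World frame = base frame: x ahead of the robot, y to its left, z up, the work surface at z = 0. Lengths are in mm, angles in rad, forces in N, time in s.
With the tool pointing down it reaches from about 350 to 875 mm from the base axis. Payload 15.5 kg.
Tool frame: the origin (TCP) lies on the centre line of the jaws, within the pads' length; the fingertips stand 19 mm ahead of it and the grasp point (between the pads) is the TCP (finger_overhang is the distance from the TCP to the fingertips, in mm); z points along the fingers, x is the direction in which the jaws open and shut, and the axes are right-handed (so a half turn about z gives the same grasp; the last joint's range is limited). The gripper opens to 85 mm and grips with 20 to 120 N. Pads are 22 mm wide; open, the fingers measure 114 mm over their backs; the gripper's body (76 mm by 85 mm) begins 54 mm behind the grasp point. The pads swing forward as they close: fully open they stand 13 mm farther back than shut.
Start: joints at [-0.096, 0.494, 1.345, -0, 1.302, -0.096], TCP at [625.001, 0.003, 250.277] pointing down, gripper open.
Joint ranges: [-2.91, 2.91], [-0.82, 2.16], [0.22, 2.67], [-1.22, 4.37], [0.12, 2.79], [-3.08, 3.08]. Speed limits (rad/s): [1.89, 1.89, 2.57, 3.01, 3.01, 3.01].

INTERFACE

Orientations are given as a unit quaternion [w, x, y, z].
In Python, from bench import * gives the robot as it stands.
- The arm moves only by the tool move_arm, never from a script. Its argument "series" is a list that holds one entry, the list of rows, each a list of 5 numbers: the shift along the tool's x, y, z in units of 40 mm (1.0 is 40 mm), then the turn about the tool's z in units of 5 degrees (1.0 is 5 degrees), then the finger opening in mm, from 0 to 85.4. In form: [[[dx, dy, dz, turn, fingers], ...]]. A call has 1 to 20 rows; each row shifts and turns the commanded pose from where the row before left it, along the tool's axes as they then stand; what a row does not reach is not made up. A row lasts 1/8 s, in which the tool goes at most 62.5 mm and 10.7 degrees, less where a joint would pass 70% of its speed; a pose out of reach is approached as far as the arm can. A call is refused whole if a number of a shift passes 1 or a number of a turn 1, either way. A call with a gripper value outside its range is refused whole. The fingers move at their own pace and stop on an object; the grip force is fixed at half the most. Time passes only in rows, so rows that do not move let the fingers close. It gives the time, the measured TCP pose, the force and the opening at its end, in the units of the state.
- get_state(): the state, without advancing time (a new reading comes with each control period).
- grab_frame(name): name is "scene" or "side" or "wrist"; returns a dict with "color" (480x640x3 uint8, red, green, blue), "fx", "fy", "cx", "cy" (pixels), "eye" and "attitude" of the camera in the world. Camera axes: x right, y down, z forward; pixel columns grow to the right and rows downward; lengths in mm; the calibration is good to about 2 mm. A picture is of the moment at which its call begins. There is no depth.
- job_done(): hands the job in, once; it reports no verdict.
The state is a dict: "time": time; "joint_pos": joint angles; "joint_vel": joint speeds; "tau": joint torques, N m; "tcp_pos": TCP position; "orientation": TCP orientation; "ft_force": force on the tool from outside, world axes, zero at the start; "torque": the same for the moment, N m; "grip_width": opening from 0.0 (shut) to 1.0 (fully open).
Only numpy, scipy, OpenCV 4.12 (cv2) and the standard library are available. Lean on these libraries where they do the work, as an engineer would, in place of code of your own. Each camera call takes 0.05 s, during which the arm holds its last target. There are 200 camera calls.

## Working session

There is one attempt and no reset: what is moved stays moved. The work goes in short steps, Python scripts to look and compute and a tool call to move; the robot and the scene stay as the last step left them, time stands still between calls to the robot, and variables do not carry over. Pictures are saved under pics/ and viewed, on a budget of 10 in all, crops included, one or two more only if the job needs it, and the job is handed in when it is done.

Besides the shell and the picture viewer there is one more tool, called by a JSON object that holds its "api" and its "payload", one argument or row to a line. move_arm: Moves the arm, as the interface text tells. Its arguments: {"type":"object","properties":{"series":{"type":"array","items":{"type":"array","items":{"type":"array","items":{"type":"number"}}}}},"required":["series"]}

```bash
mkdir -p pics
python3 - <<'E'
from bench import *
import cv2,numpy as np
for n in ["scene","side"]:
    f=grab_frame(n); cv2.imwrite(f"pics/{n}0.png",f["color"][:,:,::-1])
    print(n,f["fx"],f["fy"],f["cx"],f["cy"],f["eye"],f["attitude"])
s=get_state(); print(s["time"],s["tcp_pos"],s["orientation"],s["ft_force"])
E
```

```text
scene 583.9542964993304 583.9542964993304 320.2206382469452 251.4444931722594 [1093.92871082 -646.94261273  951.41279285] [-0.36608009  0.86455633  0.31420766 -0.14071698]
side 457.44719163476003 457.44719163476003 317.8340516147193 238.55295011442206 [386.61924333 816.63209596 707.30810814] [ 0.04087255 -0.07023431  0.87808751 -0.47154947]
0.1 [6.24709254e+02 1.85009098e-02 2.49753335e+02] [-4.97069278e-05  9.99999848e-01  1.06072781e-06 -5.48417634e-04] [ 0.2176175   0.33794568 -0.18299754]
```

View pics/scene0.png

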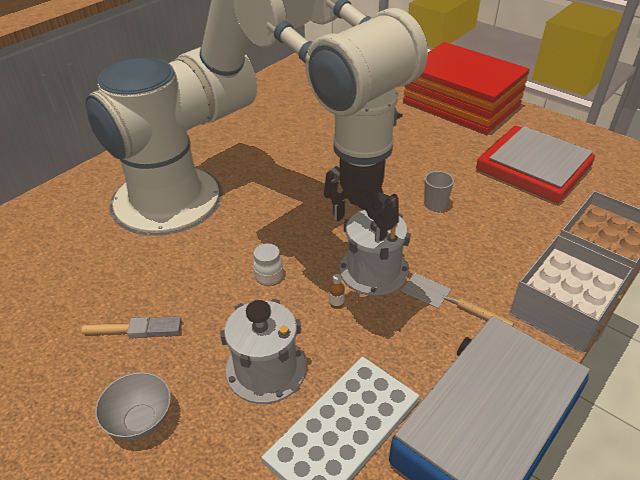

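View pics/side0.png

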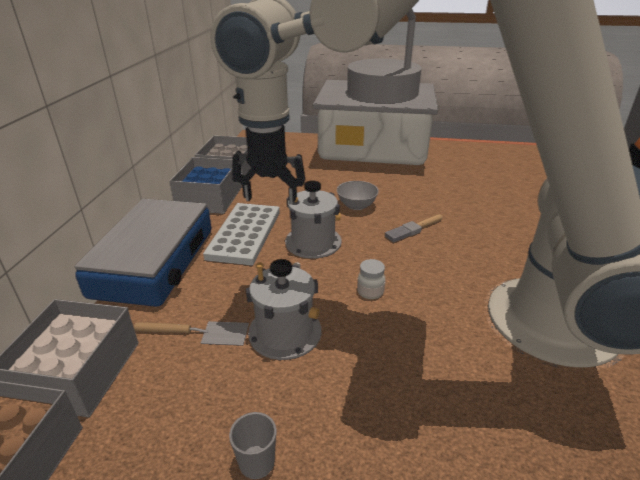

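The scene view shows the right pot (knob at about (258,310), pin at (284,331)) with its pin low. The left pot's brass pin stands tall (side view (262,272)). So the right pot is pot_1; in the side view its knob is at about (313,186).

```bash
cat > h.py <<'E'
import numpy as np,cv2
from scipy.spatial.transform import Rotation as R
def ray(f,u,v):
    q=f["attitude"]; d=R.from_quat([q[1],q[2],q[3],q[0]]).apply([(u-f["cx"])/f["fx"],(v-f["cy"])/f["fy"],1]); return np.array(f["eye"]),d
def plane(f,u,v,z):
    e,d=ray(f,u,v); return e+d*(z-e[2])/d[2]
def project(f,p):
    q=f["attitude"]; c=R.from_quat([q[1],q[2],q[3],q[0]]).inv().apply(np.array(p)-f["eye"]); return [f["cx"]+f["fx"]*c[0]/c[2],f["cy"]+f["fy"]*c[1]/c[2]]
def tri(f,a,g,b):
    e,d=ray(f,*a);h,k=ray(g,*b); t=np.linalg.lstsq(np.c_[d,-k],h-e,rcond=None)[0]; p,r=e+t[0]*d,h+t[1]*k; return (p+r)/2,np.linalg.norm(p-r)
E
python3 - <<'E'
from bench import *
from h import *
F={n:grab_frame(n) for n in("scene","side")}
def blob(n,box,m):
    x,y,X,Y=box; c=F[n]["color"][y:Y,x:X]; k=m(c).astype(np.uint8)
    num,l,st,ce=cv2.connectedComponentsWithStats(k); i=1+np.argmax(st[1:,4]); return ce[i]+[x,y],st[i]
blk=lambda c:c.max(2)<55
br=lambda c:(cv2.cvtColor(c,cv2.COLOR_RGB2HSV)[...,1]>110)&(c.max(2)>90)
a,sa=blob("scene",(240,292,280,324),blk); b,sb=blob("side",(300,178,328,194),blk)
print(a,sa,b,sb, tri(F["scene"],a,F["side"],b))
print(plane(F["scene"],*a,173),plane(F["side"],*b,173))
p,sp=blob("scene",(274,322,294,342),br); print(p,sp,[plane(F["scene"],*p,z) for z in(138,145,152)])
b2,_=blob("side",(268,258,296,278),blk); print("knob2",plane(F["side"],*b2,173))
E
```

```text
[249.25       318.08333333] [ 7 22  7  8 12] [310.11695906 185.03508772] [  0   0  20  14 171] (array([ 577.8058609 , -236.18869552,  168.97419677]), np.float64(10.771889982666877))
[ 574.52429701 -239.13343919  173.        ] [ 580.19328145 -222.43631681  173.        ]
[283.36206897 329.34482759] [ 5  4  9  8 58] [array([ 616.07519425, -200.40120068,  138.        ]), array([ 620.18746621, -204.24400953,  145.        ]), array([ 624.29973816, -208.08681839,  152.        ])]
knob2 [574.86410366 132.09563857 173.        ]
```

Run:
```python
from bench import *
from h import *
S,D=grab_frame("scene"),grab_frame("side")
a=cv2.resize(S["color"][285:355,220:310],None,fx=6,fy=6,interpolation=0)[:, :400+140]
b=cv2.resize(D["color"][165:215,285:345],None,fx=4,fy=4,interpolation=0)
im=np.zeros((420,790,3),np.uint8); im[:,:540]=a; im[:200,550:]=b
cv2.imwrite("pics/crop1.png",im[:,:,::-1])
for n,f,(x,y,X,Y) in(("sc",S,(235,292,282,324)),("si",D,(303,176,330,194))):
    k=(f["color"][y:Y,x:X].max(2)<75).astype(np.uint8)
    _,l,st,ce=cv2.connectedComponentsWithStats(k);i=1+np.argmax(st[1:,4]); c=ce[i]+[x,y]
    print(n,c,st[i],plane(f,*c,173))
```

```text
sc [257.83849558 311.38716814] [ 11   8  24  24 452] [ 575.3206865  -218.91836731  173.        ]
si [311.41860465 185.50581395] [  0   0  18  17 172] [ 576.42312309 -220.32339841  173.        ]
```

View pics/crop1.png

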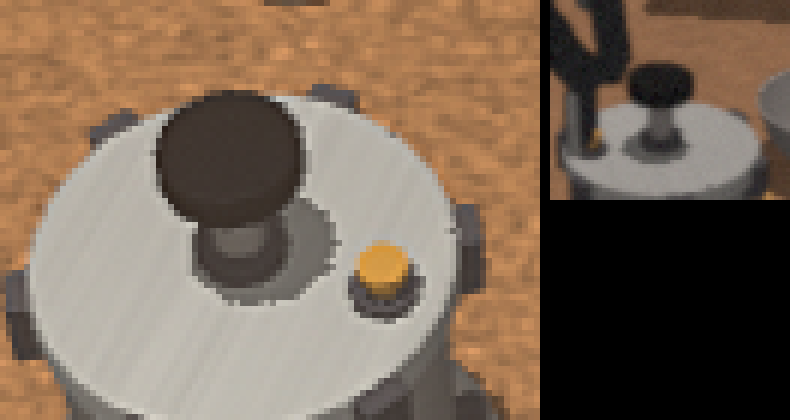

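Knob centre is about (575,-219), and both views agree within 2 mm. The pin at about (618,-202) is 46 mm away, as it must be. Tool x = world x, tool y = −world y. Moving over the knob with the fingers shut.

{"api": "move_arm", "payload": {
  "series": [
    [[-0.2,0.9,0,0,0],[-0.2,0.9,0,0,0],[-0.2,0.9,0,0,0],[-0.2,0.9,0,0,0],[-0.2,0.9,0,0,0],[-0.25,0.98,0,0,0],[0,0,0.4,0,0],[0,0,0.4,0,0],[0,0,0,0,0],[0,0,0,0,0]]
  ]
}}

```text
time: 1.55
tcp_pos: [575.3, -218.5, 218.4]
orientation: [-0.0, 1.0, 0.0, -0.0]
ft_force: [0.1, 0.0, 0.4]
grip_width: 0.0
```

Run:
```python
from bench import *
from h import *
S,D,W=(grab_frame(n) for n in("scene","side","wrist"))
s=get_state(); print(s["time"],s["tcp_pos"],s["grip_width"],s["ft_force"])
im=np.zeros((480,800,3),np.uint8)
u,v=map(int,project(S,[575,-219,180])); im[:,:400]=cv2.resize(S["color"][v-60:v+60,u-50:u+50],(400,480))
print(u,v)
u,v=map(int,project(D,[575,-219,180])); print(u,v); im[:,400:]=cv2.resize(D["color"][v-60:v+60,u-50:u+50],(400,480))
cv2.imwrite("pics/a2.png",im[:,:,::-1])
cv2.imwrite("pics/w2.png",W["color"][:,:,::-1])
```

```text
1.7 [ 575.37680659 -218.92105775  218.76937901] -0.002594196015599735 [ 0.21024571 -0.27177425  0.0614195 ]
257 308
311 183
```

View pics/a2.png

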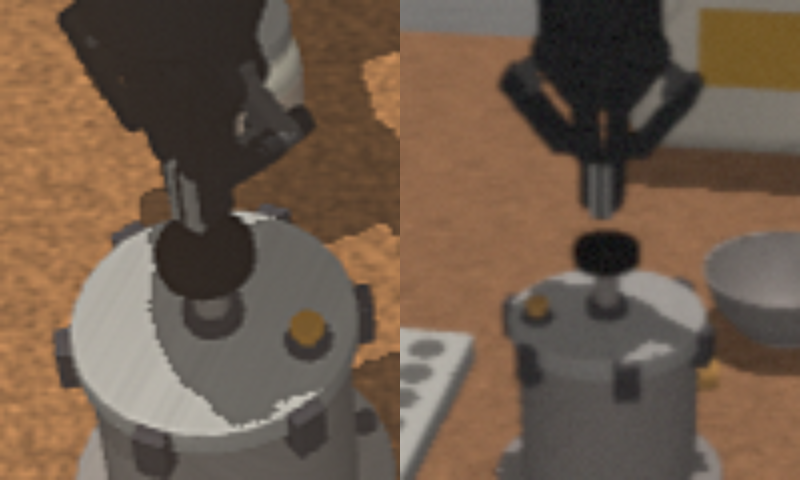

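The fingertips stand about 20 mm above the knob, centred, with the linkages well above the pin. First press down to near the stop.

{"api": "move_arm", "payload": {
  "series": [
    [[0,0,0.4,0,0],[0,0,0.2,0,0],[0,0,0.2,0,0],[0,0,0.1,0,0],[0,0,0.1,0,0],[0,0,0,0,0]]
  ]
}}

```text
time: 2.45
tcp_pos: [575.1, -219.2, 178.0]
orientation: [-0.0, 1.0, -0.0, 0.0]
ft_force: [-0.6, 1.8, 10.9]
grip_width: 0.001
```

{"api": "move_arm", "payload": {
  "series": [
    [[0,0,0.05,0,0],[0,0,0.05,0,0],[0,0,0,0,0]]
  ]
}}

```text
time: 2.82
tcp_pos: [575.1, -219.2, 174.9]
orientation: [0.0, 1.0, -0.0, 0.0]
ft_force: [-4.7, 3.8, 20.0]
grip_width: 0.007
```

Force is 20 N at TCP z 175, above the 13 N spring, so the plunger is on the stop. Release and stroke again.

{"api": "move_arm", "payload": {
  "series": [
    [[0,0,-0.8,0,0],[0,0,0,0,0],[0,0,0,0,0],[0,0,0,0,0],[0,0,0,0,0],[0,0,0.4,0,0],[0,0,0.3,0,0],[0,0,0.1,0,0],[0,0,0,0,0],[0,0,0,0,0]]
  ]
}}

```text
time: 4.08
tcp_pos: [575.8, -219.6, 174.9]
orientation: [0.001, 1.0, -0.0, 0.001]
ft_force: [-1.2, 0.6, 21.0]
grip_width: 0.001
```

{"api": "move_arm", "payload": {
  "series": [
    [[0,0,-0.8,0,0],[0,0,0,0,0],[0,0,0,0,0],[0,0,0,0,0],[0,0,0,0,0],[0,0,0.4,0,0],[0,0,0.3,0,0],[0,0,0.1,0,0],[0,0,0,0,0],[0,0,0,0,0]]
  ]
}}

```text
time: 5.32
tcp_pos: [575.8, -219.6, 175.0]
orientation: [0.001, 1.0, -0.0, 0.001]
ft_force: [-1.6, 1.1, 21.5]
grip_width: -0.003
```

{"api": "move_arm", "payload": {
  "series": [
    [[0,0,-0.8,0,0],[0,0,0,0,0],[0,0,0,0,0],[0,0,0,0,0],[0,0,0,0,0]]
  ]
}}

```text
time: 5.95
tcp_pos: [574.7, -219.1, 205.5]
orientation: [-0.0, 1.0, -0.0, -0.001]
ft_force: [0.3, 0.5, 0.1]
grip_width: 0.002
```

```bash
cat > look.py <<'E'
from bench import *
from h import *
import sys
S,D=(grab_frame(n) for n in("scene","side"))
s=get_state(); print(s["time"],s["tcp_pos"],s["ft_force"])
im=np.zeros((480,800,3),np.uint8)
for i,f in enumerate((S,D)):
    u,v=map(int,project(f,[575,-219,180])); im[:,400*i:400*i+400]=cv2.resize(f["color"][v-60:v+60,u-50:u+50],(400,480))
# expected rows of the pin head's top when at z 140 / 170
b=np.array([618,-202]);
for f in(S,D): print([np.round(project(f,[*b,z])) for z in(140,152,158,164,170)])
c=S["color"];k=(cv2.cvtColor(c,cv2.COLOR_RGB2HSV)[...,1]>110)&(c.max(2)>90)
k=k[300:345,270:300]; 
cv2.imwrite(sys.argv[1],im[:,:,::-1])
E
python3 look.py pics/a3.png
```

```text
6.05 [ 574.85256371 -219.13652311  205.81781373] [ 0.72536038 -0.1003602   0.50516839]
[array([283., 330.]), array([283., 325.]), array([283., 323.]), array([283., 321.]), array([282., 319.])]
[array([295., 199.]), array([294., 195.]), array([294., 193.]), array([294., 191.]), array([294., 189.])]
```

View pics/a3.png

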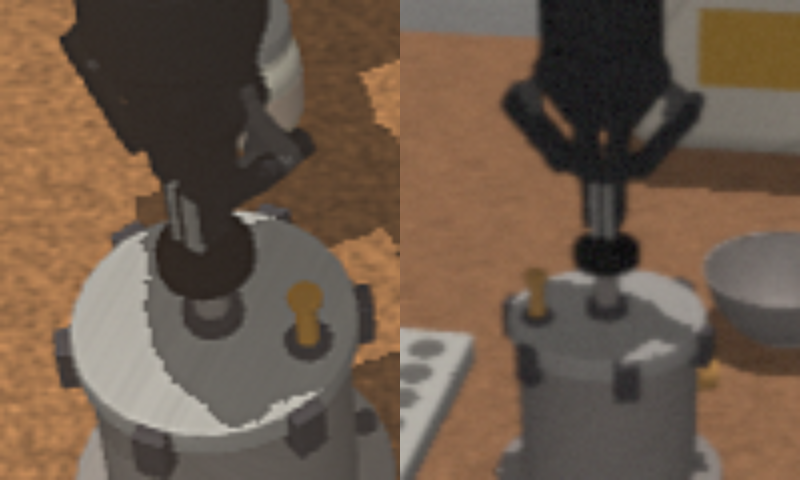

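The pin is rising (scene crop head from row 325 to about 292) and the knob is up, with the fingers clear of it. Three more strokes; extra ones do no harm.

{"api": "move_arm", "payload": {
  "series": [
    [[0,0,0.4,0,0],[0,0,0.3,0,0],[0,0,0.1,0,0],[0,0,0,0,0],[0,0,0,0,0],[0,0,-0.8,0,0],[0,0,0,0,0],[0,0,0,0,0],[0,0,0,0,0],[0,0,0,0,0],[0,0,0.4,0,0],[0,0,0.3,0,0],[0,0,0.1,0,0],[0,0,0,0,0],[0,0,0,0,0]]
  ]
}}

```text
time: 7.92
tcp_pos: [575.8, -219.6, 174.9]
orientation: [0.001, 1.0, 0.0, 0.001]
ft_force: [-2.2, 0.6, 21.1]
grip_width: -0.002
```

{"api": "move_arm", "payload": {
  "series": [
    [[0,0,-0.8,0,0],[0,0,0,0,0],[0,0,0,0,0],[0,0,0,0,0],[0,0,0,0,0],[0,0,0.4,0,0],[0,0,0.3,0,0],[0,0,0.1,0,0],[0,0,0,0,0],[0,0,0,0,0]]
  ]
}}

```text
time: 9.18
tcp_pos: [575.8, -219.6, 175.0]
orientation: [0.001, 1.0, 0.0, 0.001]
ft_force: [-1.7, 1.0, 20.8]
grip_width: -0.0
```

{"api": "move_arm", "payload": {
  "series": [
    [[0,0,-0.8,0,0],[0,0,-0.5,0,0],[0,0,-0.5,0,0],[0,0,0,0,0],[0,0,0,0,0],[0,0,0,0,0]]
  ]
}}

```text
time: 9.93
tcp_pos: [574.6, -219.0, 245.0]
orientation: [-0.0, 1.0, -0.0, -0.001]
ft_force: [-0.4, -0.1, 0.1]
grip_width: 0.0
```

```bash
python3 look.py pics/a4.png
python3 - <<'E'
from bench import *
import cv2
cv2.imwrite("pics/s4.png",grab_frame("side")["color"][:,:,::-1])
E
```

```text
10.025 [ 574.77475132 -219.08597755  245.45353905] [ 0.28792309  0.1599029  -0.85891529]
[array([283., 330.]), array([283., 325.]), array([283., 323.]), array([283., 321.]), array([282., 319.])]
[array([295., 199.]), array([294., 195.]), array([294., 193.]), array([294., 191.]), array([294., 189.])]
```

View pics/a4.png

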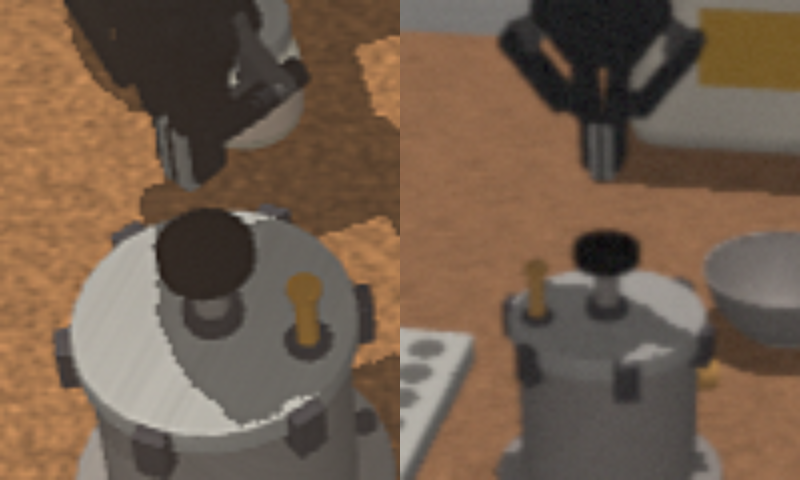

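View pics/s4.png

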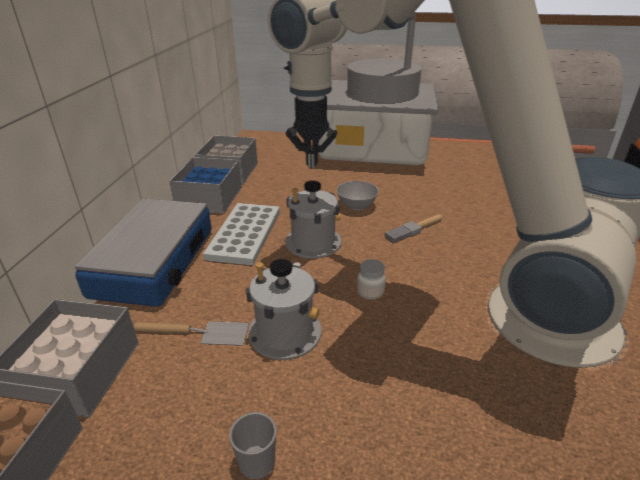

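The pin head centre is now at scene row 319 and side row 189, which matches 170 mm (rows 319 and 189 predicted). Knob is back up, and the other items stand where they were.

```bash
python3 -c "
from bench import *
print(job_done())"
```

```text
the job is handed in; nothing more can be done
None
```

I pumped the uncharged pot, the right-hand one as the robot faces the bench, until its indicator pin was fully out. I then lifted the fingers clear with the plunger up and handed the job in at about 10 s of robot time.

- **Strokes:** There were six in all. The five I measured at the bottom read 20–21.5 N at the same height (TCP z 175 mm), against about 13 N from the spring alone, so they reached the stop. The fourth stroke used the same motion but had no reading of its own.
- **Pin:** In both final views its head is within a pixel of where a height of 170 mm should appear. One pixel is about 3 mm, so the pictures alone can't tell 29 mm out from slightly less. The stroke count is the stronger evidence: six were made where 3 to 5 are needed.
- **Clearances:** The fingers and linkages stayed clear of the pin in the views. The tool never went near the charged pot, and its knob and pin look unchanged in the final side view.
- **Other items:** In the final side view the cup, jar, bowl, brush, mould and knife look unmoved. The flavour bottle was not checked separately, but the tool only crossed above it.
- **After release:** The force read about zero.

None of the final checks failed. Earlier, my first automatic measurement of the knob was off because the dark threshold was too tight. A second one put it at about (575, -219) mm, with both cameras agreeing within 2 mm and the pin 46 mm away as specified.

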